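# Seat a centrifuge rotor on its drive pin and close the lid

## Robot

A 7-joint arm with a two-finger parallel gripper is mounted at the origin on the work surface. World frame = base frame: x ahead of the robot, y to its left, z up, the work surface at z = 0. Lengths are in m, angles in rad, forces in N, time in s.
With the tool pointing down it reaches from about 0.4 to 0.85 m from the base axis. Payload 10.4 kg.
Tool frame: the origin (TCP) lies midway between the tips of the shut fingers; the grasp point (between the pads) lies 19 mm behind it (manip.pinch_z is the distance from the TCP to the grasp point, in m); y points along the fingers, x is the direction in which the jaws open and shut, and the axes are right-handed (so a half turn about y gives the same grasp; the last joint's range is limited). The gripper opens to 85 mm and grips with 20 to 120 N. Pads are 22 mm wide; open, the fingers measure 114 mm over their backs; the gripper's body (76 mm by 85 mm) begins 54 mm behind the grasp point. The pads swing forward as they close: fully open they stand 13 mm farther back than shut.
Start: joints at [-1.308, 0.332, -0.065, 1.46, 0.022, 1.35, -0.088], TCP at [0.176, 0.6, 0.21] pointing down, gripper open.
Joint ranges: [-2.6, 2.6], [-0.5, 2.12], [-1.47, 1.34], [0.16, 2.42], [-1.27, 4.41], [0.06, 2.06], [-2.6, 2.6]. Speed limits (rad/s): [2.22, 2.22, 2.79, 2.79, 3.14, 3.14, 3.14].

## Interface

Orientations are given as a unit quaternion [x, y, z, w].
In Python, from workcell import manip gives the robot as it stands.
- The arm moves only by the shell command python3 -m pendant 'ROWS' [OPENING] [FORCE]. ROWS is a JSON object of lists of equal length, an entry for each row: "offset": the shift along the tool's x, y, z scaled (see below), a list of three; "turn": the turn, a rotation vector about the tool's x, y, z scaled (see below), a list of three. A call has 1 to 12 rows; each row is the pose to reach, as a shift and turn from the pose measured when the call began, along the tool's axes at that moment; what a row does not reach only later rows make up. The controller multiplies each number of a shift by 200 mm and each number of a turn by 45 degrees. A row lasts 1/8 s, in which the tool goes at most 62.5 mm and 10.7 degrees, less where a joint would pass 70% of its speed; a pose out of reach is approached as far as the arm can. A call with a number of a shift or a turn outside -1 to 1 is refused whole. A call with a gripper value outside its range is refused whole. OPENING is the opening in per cent of the stroke, from 0 (shut) to 100 (fully open), set as the call begins (- or left out, the last holds). The fingers move at their own pace and stop on an object; FORCE is the grip in N (left out, the last holds). Time passes only in rows, so rows that repeat a pose let the fingers close. It gives the time, the measured TCP pose, the force and the opening at its end, in the units of the state.
- manip.get_obs(): the state, without advancing time (a new reading comes with each control period).
- manip.camera(name): name is "scene" or "side" or "wrist"; returns (picture, depth): 480x640x3 uint8, red, green, blue; 480x640 float32, m along the optical axis (not along the pixel's ray), 0 where there is no reading.
- manip.camera_model(name): a dict with "intrinsics" (3x3 intrinsics, pixels), "R" (3x3) and "t" (3): a world point X has camera coordinates R X + t; the wrist camera has in their place "tool_from_camera" (4x4, takes a point from camera to tool coordinates, whose origin is the TCP and whose axes are the tool frame's). Camera axes: x right, y down, z forward; pixel columns grow to the right and rows downward; lengths in m; the calibration is good to about 2 mm. A picture is of the moment at which its call begins: read the wrist's pose just before it. camera_model takes no time and is no camera call.
- manip.hand_in(): hands the job in, once; it reports no verdict.
The state is a dict: "clock": time; "joint_pos": joint angles; "joint_velocities": joint speeds; "tau": joint torques, N m; "position": TCP position; "ee_rot": TCP orientation; "ft_force": force on the tool from outside, world axes, zero at the start; "torque": the same for the moment, N m; "grip_width": opening from 0.0 (shut) to 1.0 (fully open).
Only numpy, scipy, OpenCV 4.12 (cv2) and the standard library are available. Lean on these libraries where they do the work, as an engineer would, in place of code of your own. Each camera call takes 0.05 s, during which the arm holds its last target. There are 200 camera calls.

## Task

Fit the blue eight-place rotor to the small centrifuge: lower it over the spindle and turn it slowly under a light push until the slot beneath it finds the drive pin and it drops fully home. Never force or drop it onto the drive. Then close the clear lid fully and let go, leaving everything else on the bench where it is.

Things in the scene. Friction and masses are not known exactly. Their poses are not given: they have to be found in the camera images.
- rotor_grip (a point): Blue centrifuge rotor (about 0.2 kg), 92 mm across, standing on its hub. A round black upright knob, 30 mm in diameter and 34 mm tall, rises from the middle of its sloping blue top; this point is on the axis inside the knob, 12 mm below the knob's top, 22 mm above the blue top and 58 mm above the rotor's underside. z up. Grip the knob here from above.
- rotor_foot (a point): Centre of the rotor's underside, on its axis: the mouth of a blind bore, 12.4 mm across and 36 mm deep, for the spindle. One slot, 6 mm wide and 6 mm deep, is cut straight across the underside along this point's x axis, through the bore: it fits the drive pin two ways, half a turn apart. Total height from here to the knob's top 70 mm.
- drive_seat (a point): Point on the centrifuge's spindle axis, at the top of the spindle's flange, 45 mm above the bench: the rotor's underside lies here when fully home. Axes are the casing's (x to its rear, the hinge side; y to its left; z up) and do not tell the drive pin's direction. The bowl around is round, 64 mm in radius, its rim 48 mm above this point.
- spindle_tip (a point): Top of the 10 mm spindle, 32 mm above drive_seat; the last 8 mm taper to 4 mm. A brass drive pin 30 mm long, 4.5 mm wide, 5 mm high crosses the spindle on its flange; its direction differs each time and is not measured. Until the rotor's slot meets it (within 3 degrees) the rotor rides on it 5 mm too high. The spindle stays still under light rubbing (slips at 0.15 N m). Axes as drive_seat.
- lid (a joint): Lid angle in rad: 0 closed, about 1.6 open; stiff hinge, the lid stays where it is left and needs about 2 N at 110 mm from the hinge. The hinge line is parallel to the y axis of drive_seat and lies 85 mm behind (+x) and 52 mm above drive_seat.
- lid_face (a point): Point on the middle of the outside of the clear lid (165 mm from hinge to front edge, 150 mm wide, 30 mm high, blue edge), 110 mm from the hinge line along the lid and 30 mm out from the hinge plane. Its z axis points out of the lid's outside (up when closed, to the rear when open), its x axis along the lid towards the hinge.
- centrifuge: The small white centrifuge with a blue band, fixed to the bench: casing 200 mm (x) by 170 mm, rim 93 mm above the bench, with its spindle and lid; origin under the spindle axis at bench height, axes as drive_seat.
- rotor: The blue rotor itself; origin and axes as rotor_foot.
- strip_rotor: Bystander, leave alone: white rotor for tube strips, 80 mm across, 44 mm tall, with a thin grey knob and two cradles; not wanted now; origin at its underside.
- tube_rack: Bystander, leave alone: orange rack of capped tubes, 100 x 200 mm, 78 mm tall; origin at its underside.
- tip_box: Bystander, leave alone: yellow box of pipette tips, 85 x 120 mm, 55 mm tall; origin at its underside.
- reagent_bottle: Bystander, leave alone: white bottle, 64 mm across, 130 mm tall; origin at its underside.
- sample_jar: Bystander, leave alone: clear jar with red cap, 60 mm across, 65 mm tall; origin at its underside.
- pipette: Bystander, leave alone: white pipette lying along its x axis, 250 mm long, 35 mm high; origin at its underside.

How it is judged:
By the outcome, as a careful person would: the job done as asked, in the order asked, and still so for the second after the job is handed in, with the robot touching nothing.
It also fails if it takes over 72 s, if anything falls off the work surface, if the arm or the gripper's body presses on something with over 40 N, if the wrist force passes 120 N, or if a joint passes its speed limit or range.

## Working session

There is one attempt and no reset: what is moved stays moved. The work goes in short steps, Python scripts to look and compute and a shell command to move; the robot and the scene stay as the last step left them, time stands still between calls to the robot, and variables do not carry over. Pictures are saved under pics/ and viewed, about 8 in all and at most 12, crops included, and the job is handed in when it is done.

```bash
ls; mkdir -p pics
cat > h.py <<'E'
import numpy as np, cv2
from scipy.spatial.transform import Rotation as R
from workcell import manip
def save(img,n): cv2.imwrite(f'pics/{n}.png',cv2.cvtColor(img,cv2.COLOR_RGB2BGR))
def cloud(name):
    o=manip.get_obs(); img,d=manip.camera(name); m=manip.camera_model(name)
    K=np.array(m['intrinsics']); v,u=np.mgrid[:480,:640]
    P=np.stack([(u-K[0,2])/K[0,0]*d,(v-K[1,2])/K[1,1]*d,d],-1)
    if 'R' in m: W=(P-np.array(m['t']))@np.array(m['R'])
    else:
        T=np.array(m['tool_from_camera']); P=P@T[:3,:3].T+T[:3,3]
        W=P@R.from_quat(o['ee_rot']).as_matrix().T+o['position']
    W[d==0]=np.nan
    return img,W
def tool(p):  # world shift -> row units
    o=manip.get_obs(); return np.round(R.from_quat(o['ee_rot']).inv().apply(p)/0.2,4)
E
python3 - <<'E'
from h import *
o=manip.get_obs(); print(o, manip.pinch_z)
a,W=cloud('scene'); b,W2=cloud('side'); np.savez('/tmp/c.npz',a=a,W=W,b=b,W2=W2)
save(a,'scene0'); save(b,'side0')
E
```

```text
pics
{'clock': 0.0, 'joint_pos': array([-1.30761842,  0.33281445, -0.06470978,  1.46093614,  0.02161553,
        1.3499146 , -0.08850495]), 'joint_velocities': array([-0.00040585, -0.00049875, -0.0019366 ,  0.00011528, -0.00077876,
        0.00030921, -0.00041927]), 'tau': array([ 1.77042261e-04, -6.25470543e+01,  4.93981526e-02, -3.91586065e+01,
        1.63134676e-02,  1.04880048e-02, -1.43549590e-05]), 'position': array([0.17608183, 0.59925976, 0.20895432]), 'ee_rot': array([ 0.56641292,  0.42333825, -0.42408324, -0.56578665]), 'ft_force': array([-1.17685351,  0.58751659,  0.1207611 ]), 'torque': array([-0.05338541,  0.02762228,  0.01931151]), 'grip_width': 0.999179235406082} 0.0187
```

View pics/scene0.png

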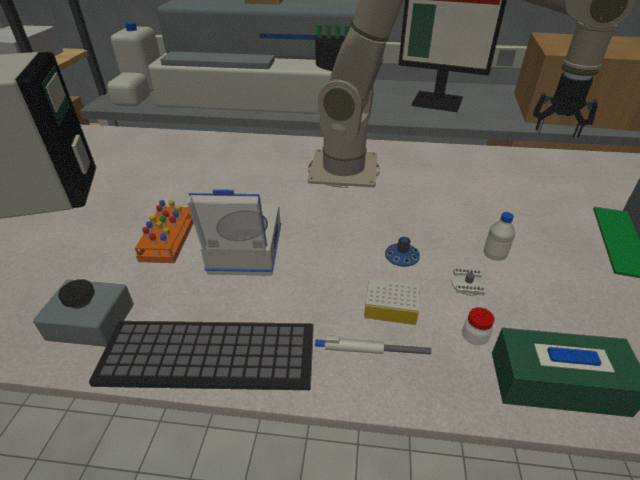

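View pics/side0.png

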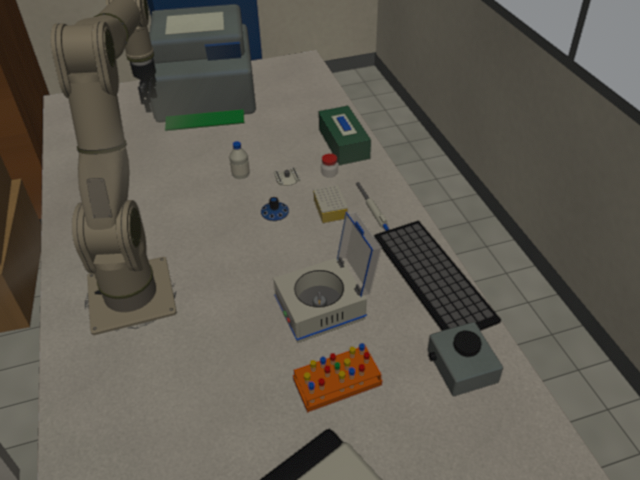

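Run:
```python
from h import *
print(R.from_quat(manip.get_obs()['ee_rot']).as_matrix().round(3)); 
for n in('scene','side'): m=manip.camera_model(n);print(n,-np.array(m['R']).T@m['t'])
print(manip.camera_model('wrist')['tool_from_camera'])
```

```text
[[ 0.282 -0.    -0.959]
 [ 0.959 -0.001  0.282]
 [-0.001 -1.    -0.   ]]
scene [1.37481574 0.0882265  0.76984879]
side [ 0.18405947 -1.29911987  1.33976733]
[[ 9.99999675e-01  5.09818014e-04 -6.25148349e-04 -6.30896664e-04]
 [ 7.54770176e-04 -3.17835593e-01  9.48145541e-01 -1.63078129e-01]
 [ 2.84687280e-04 -9.48145704e-01 -3.17835874e-01  8.21091780e-02]
 [ 0.00000000e+00  0.00000000e+00  0.00000000e+00  1.00000000e+00]]
```

Run:
```python
from h import *
D=np.load('/tmp/c.npz')
for im,W,boxes in((D['a'],D['W'],dict(knob=(390,230,420,270),cf=(185,180,290,280),strip=(445,260,495,300))),(D['b'],D['W2'],dict(knob=(255,190,295,225),cf=(265,205,385,345),strip=(270,160,305,190)))):
  hsv=cv2.cvtColor(im,cv2.COLOR_RGB2HSV)
  for n,(x0,y0,x1,y1) in boxes.items():
    w=W[y0:y1,x0:x1].reshape(-1,3); h=hsv[y0:y1,x0:x1].reshape(-1,3); ok=np.isfinite(w[:,0])
    w=w[ok];h=h[ok]
    if n=='knob':
        bl=(h[:,1]>120)&(h[:,0]>100)&(h[:,0]<130)&(w[:,2]>.015)
        print('blue',bl.sum(),w[bl].min(0).round(4),w[bl].max(0).round(4))
        k=(w[:,2]>.055); print('knob',k.sum(),w[k].min(0).round(4),w[k].max(0).round(4),np.median(w[k],0))
    elif n=='cf':
        k=(w[:,2]>.088)&(w[:,2]<.097); c=w[k][:,:2].astype(np.float32); print('rim',k.sum(),cv2.minAreaRect(c),w[k].min(0),w[k].max(0))
        k=(w[:,2]>.12); print('lid',k.sum(),w[k].min(0).round(3),w[k].max(0).round(3))
        if k.sum()>10: print(cv2.minAreaRect(w[k][:,:2].astype(np.float32)))
    else:
        k=w[:,2]>.01; print(n,w[k].mean(0))
```

```text
blue 264 [0.4553 0.1617 0.0199] [0.5257 0.2358 0.073 ]
knob 118 [0.4656 0.1789 0.0553] [0.4956 0.2101 0.073 ] [0.48592178 0.19372748 0.06831746]
rim 559 ((0.5017811059951782, -0.22796747088432312), (0.22026899456977844, 0.17034080624580383), 5.000688076019287) [ 0.38626238 -0.3051676   0.08817532] [ 0.617486   -0.136116    0.09699607]
lid 3743 [ 0.58  -0.294  0.12 ] [ 0.643 -0.142  0.274]
((0.6125590205192566, -0.2177184522151947), (0.050495799630880356, 0.15337292850017548), 5.813091278076172)
strip [0.57035298 0.35245135 0.02488889]
blue 189 [0.4356 0.1478 0.0169] [0.5165 0.2312 0.0778]
knob 80 [0.4609 0.1693 0.0556] [0.4905 0.2137 0.0778] [0.47400851 0.18940984 0.06666398]
rim 2071 ((0.5005050897598267, -0.22938767075538635), (0.21764838695526123, 0.18009713292121887), 4.966736316680908) [ 0.3854399  -0.32462866  0.08800609] [ 0.61493044 -0.13675184  0.09699826]
lid 1800 [ 0.574 -0.302  0.12 ] [ 0.64  -0.138  0.277]
((0.6080970168113708, -0.21885935962200165), (0.05591859295964241, 0.16287101805210114), 5.002926349639893)
strip [0.56004604 0.34643166 0.02521437]
```

```bash
python3 -m pendant '{"offset":[[-0.12,-0.02,-0.16],[-0.3,-0.04,-0.4],[-0.48,-0.05,-0.64],[-0.66,-0.06,-0.88]],"turn":[[0,0,0],[0,0,0],[0,0,0],[0,0,0]]}' 100 40
python3 -m pendant '{"offset":[[-0.2,0,-0.26],[-0.38,0,-0.5],[-0.56,0,-0.74],[-0.7,0,-0.92],[-0.7,0,-0.92]],"turn":[[0,0,0],[0,0,0],[0,0,0],[0,0,0],[0,0,0]]}'
python3 - <<'E'
from h import *
o=manip.get_obs(); print(o['clock'],o['position'],o['joint_pos'].round(3),o['ft_force'])
print(R.from_quat(o['ee_rot']).as_matrix().round(3), tool(np.array([.478,.191,.22])-o['position']))
E
```

```text
clock: 0.6
position: [0.3087, 0.4212, 0.221]
ee_rot: [0.566, 0.423, -0.424, -0.566]
ft_force: [1.3, 0.4, 0.5]
grip_width: 1.0
clock: 1.23
position: [0.4476, 0.2313, 0.2211]
ee_rot: [0.568, 0.421, -0.422, -0.567]
ft_force: [-1.1, 0.9, 0.2]
grip_width: 1.001
1.225 [0.44757521 0.23133001 0.22106545] [-0.817  0.051  0.258  1.77  -0.012  1.323  0.722] [-1.05803016  0.93560944  0.19981124]
[[ 0.288 -0.    -0.958]
 [ 0.958 -0.002  0.288]
 [-0.002 -1.    -0.   ]] [-0.1492  0.0058 -0.2038]
```

```bash
python3 -m pendant '{"offset":[[-0.08,0,-0.1],[-0.15,0,-0.2],[-0.15,0,-0.2],[-0.15,0,-0.2]],"turn":[[0,0,0],[0,0,0],[0,0,0],[0,0,0]]}'
python3 - <<'E'
from h import *
im,W=cloud('wrist'); save(im,'w1'); o=manip.get_obs(); print(o['position'])
np.savez('/tmp/w1.npz',im=im,W=W)
m=np.isfinite(W[...,0])&(np.hypot(W[...,0]-.478,W[...,1]-.191)<.06)
k=m&(W[...,2]>.064)&(W[...,2]<.078)
w=W[k];c=cv2.minEnclosingCircle(w[:,:2].astype(np.float32)); print('knob',k.sum(),c,w[:,2].max(),np.median(w[:,2]))
hsv=cv2.cvtColor(im,cv2.COLOR_RGB2HSV); b=m&(hsv[...,1]>100)&(hsv[...,0]>95)&(hsv[...,0]<130)&(W[...,2]>.012)&(W[...,2]<.045)
print('blue',b.sum(),cv2.minEnclosingCircle(W[b][:,:2].astype(np.float32)),W[b].min(0),W[b].max(0))
E
```

```text
clock: 1.72
position: [0.4764, 0.1924, 0.2209]
ee_rot: [0.568, 0.422, -0.423, -0.567]
ft_force: [-0.5, 0.2, -0.7]
grip_width: 1.001
[0.47641831 0.19245776 0.22096585]
knob 913 ((0.4763438105583191, 0.1945195347070694), 0.015810955315828323) 0.07124534299830268 0.06873094663920509
blue 3464 ((0.47627174854278564, 0.19386784732341766), 0.04489070177078247) [0.4317203  0.14912389 0.0201737 ] [0.52085305 0.23859001 0.04402246]
```

View pics/w1.png

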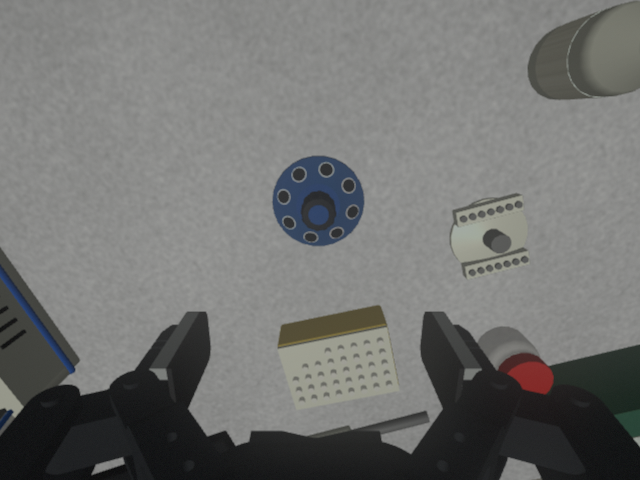

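```bash
python3 -m pendant '{"offset":[[0.008,0.15,0.003],[0.008,0.35,0.003],[0.008,0.55,0.003],[0.008,0.72,0.003],[0.008,0.82,0.003],[0.008,0.88,0.003],[0.008,0.905,0.003],[0.008,0.905,0.003]],"turn":[[0,0,0],[0,0,0],[0,0,0],[0,0,0],[0,0,0],[0,0,0],[0,0,0],[0,0,0]]}' 
python3 -m pendant '{"offset":[[0,0,0],[0,0,0],[0,0,0],[0,0,0],[0,0,0],[0,0,0]],"turn":[[0,0,0],[0,0,0],[0,0,0],[0,0,0],[0,0,0],[0,0,0]]}' 20 40
python3 - <<'E'
from h import *
o=manip.get_obs(); print(o['position'],o['ft_force'],o['joint_pos'].round(3))
E
```

```text
clock: 2.78
position: [0.4763, 0.1941, 0.0403]
ee_rot: [0.567, 0.422, -0.423, -0.567]
ft_force: [-0.4, -0.7, -0.6]
grip_width: 1.002
clock: 3.52
position: [0.4766, 0.1944, 0.0407]
ee_rot: [0.567, 0.422, -0.423, -0.567]
ft_force: [0.1, 0.8, 5.7]
grip_width: 0.326
[0.47664453 0.19435508 0.04074866] [0.09461403 0.78321918 5.66760233] [-0.737  0.262  0.293  1.949 -0.091  0.943  0.88 ]
```

```bash
python3 -m pendant '{"offset":[[0,-0.05,0],[0,-0.2,0],[0,-0.4,0],[0,-0.62,0],[0,-0.82,0],[0,-0.95,0],[0,-0.95,0]],"turn":[[0,0,0],[0,0,0],[0,0,0],[0,0,0],[0,0,0],[0,0,0],[0,0,0]]}' 
python3 -m pendant '{"offset":[[-0.1,0,-0.04],[-0.28,0,-0.1],[-0.5,0,-0.18],[-0.7,0,-0.25]],"turn":[[0,0,0],[0,0,0],[0,0,0],[0,0,0]]}'
python3 -m pendant '{"offset":[[-0.2,0,-0.07],[-0.4,0,-0.15],[-0.56,0,-0.2],[-0.65,0,-0.24],[-0.65,0,-0.24],[-0.65,0,-0.24]],"turn":[[0,0,0],[0,0,0],[0,0,0],[0,0,0],[0,0,0],[0,0,0]]}'
python3 - <<'E'
from h import *
o=manip.get_obs(); print(o['position'],o['joint_pos'].round(3))
im,W=cloud('wrist'); save(im,'w2'); np.savez('/tmp/w2.npz',im=im,W=W)
E
```

```text
clock: 4.4
position: [0.4773, 0.1948, 0.2326]
ee_rot: [0.568, 0.423, -0.421, -0.567]
ft_force: [1.0, -0.8, -2.3]
grip_width: 0.326
clock: 4.9
position: [0.4843, 0.0432, 0.2313]
ee_rot: [0.568, 0.422, -0.422, -0.567]
ft_force: [0.6, 0.3, -2.0]
grip_width: 0.322
clock: 5.65
position: [0.4922, -0.0947, 0.2306]
ee_rot: [-0.567, -0.422, 0.422, 0.567]
ft_force: [0.4, -0.5, -3.4]
grip_width: 0.323
[ 0.49220052 -0.09473161  0.23062307] [-0.472  0.029  0.589  1.777 -0.016  1.341  1.4  ]
```

View pics/w2.png

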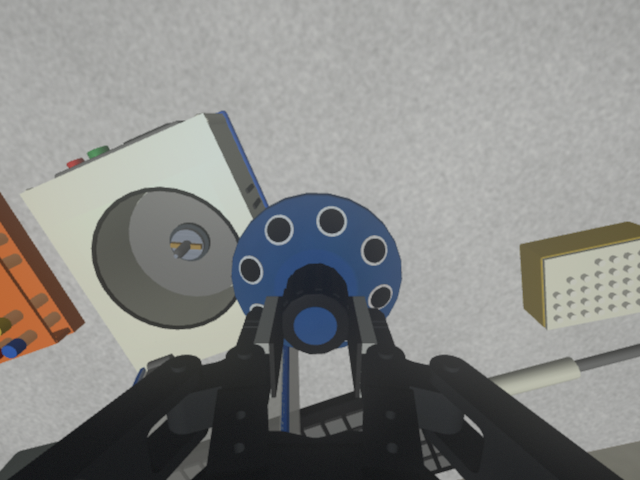

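Run:
```python
from h import *
D=np.load('/tmp/w2.npz'); im,W=D['im'],D['W']
o=manip.get_obs(); p=o['position']
hsv=cv2.cvtColor(im,cv2.COLOR_RGB2HSV)
u=slice(80,235);v=slice(180,335)
w=W[v,u]; 
# spindle/rim
m=(w[...,2]>.088)&(w[...,2]<.098); print('rim z',np.median(w[m][:,2]))
bowl=((w[...,2]<.086)).astype(np.uint8)
n,l,s,c=cv2.connectedComponentsWithStats(bowl); i=1+s[1:,4].argmax()
edge=cv2.dilate((l==i).astype(np.uint8),np.ones((3,3)))*m.astype(np.uint8)
e=w[edge>0][:,:2]; 
A=np.c_[2*e,np.ones(len(e))]
for _ in range(4):
    x=np.linalg.lstsq(A,(A[:,:2]**2).sum(1)/4,rcond=None)[0]; r=np.sqrt(x[2]+x[:2]@x[:2]); res=abs(np.hypot(*(A[:,:2]/2-x[:2]).T)-r); A=A[res<max(.002,2*np.median(res))]
print('bowl',x[:2],r,len(A))
h=hsv[v,u]; b=(h[...,0]>10)&(h[...,0]<30)&(h[...,1]>90); ys,xs=np.nonzero(b); q=w[b]; q=q[np.isfinite(q[:,0])&(q[:,2]>.04)&(q[:,2]<.06)]
print('brass',b.sum(),len(q),xs.min()+80,xs.max()+80,ys.min()+180,ys.max()+180,q.mean(0),q.min(0),q.max(0))
d=np.linalg.svd(q[:,:2]-q[:,:2].mean(0))[2][0]; print('pin dir deg',np.degrees(np.arctan2(d[1],d[0])))
g=np.isfinite(w[...,0])&(np.hypot(w[...,0]-x[0],w[...,1]-x[1])<.02)
t=g&(w[...,2]>.066); print('tip',t.sum(),w[t].mean(0) if t.any() else 0,np.nanmax(w[g][:,2]))
# rotor blue in hand
bl=(hsv[...,1]>100)&(hsv[...,0]>95)&(hsv[...,0]<130)&(np.hypot(W[...,0]-p[0],W[...,1]-p[1])<.06)&(W[...,2]>.19)&(W[...,2]<.24)
print('rotor',bl.sum(),W[bl].min(0),W[bl].max(0),cv2.minEnclosingCircle(W[bl][:,:2].astype(np.float32)),'tcp',p)
```

```text
rim z 0.09184231126083396
bowl [ 0.49286054 -0.22896731] 0.06393961489178304 280
brass 85 81 80 200 243 324 [ 0.49312321 -0.22838312  0.04853093] [ 0.48630023 -0.24401149  0.04702963] [ 0.49946341 -0.21601275  0.05049894]
pin dir deg 68.53625716199706
tip 99 [ 0.49199068 -0.22765199  0.07128588] 0.07657579272376899
rotor 9865 [ 0.44719337 -0.14045818  0.20976366] [ 0.53738017 -0.0499425   0.23874806] ((0.4922087788581848, -0.09541943669319153), 0.045603860169649124) tcp [ 0.49240738 -0.09437709  0.2308232 ]
```

```bash
python3 -m pendant '{"offset":[[-0.08,0,-0.02],[-0.2,0,-0.06],[-0.34,0,-0.1],[-0.48,0,-0.15],[-0.58,0,-0.18],[-0.64,0,-0.195],[-0.64,0,-0.195],[-0.64,0,-0.195]],"turn":[[0,-0.1,0],[0,-0.28,0],[0,-0.46,0],[0,-0.64,0],[0,-0.82,0],[0,-0.95,0],[0,-0.95,0],[0,-0.95,0]]}'
python3 - <<'E'
from h import *
o=manip.get_obs(); M=R.from_quat(o['ee_rot']).as_matrix();print(o['position'],o['joint_pos'].round(3),M.round(3),np.degrees(np.arctan2(M[1,2],M[0,2])))
print(tool(np.array([.4928,-.2282,.126])-o['position']),o['ft_force'])
im,W=cloud('wrist'); p=o['position'];hsv=cv2.cvtColor(im,cv2.COLOR_RGB2HSV)
bl=(hsv[...,1]>100)&(hsv[...,0]>95)&(hsv[...,0]<130)&(np.hypot(W[...,0]-p[0],W[...,1]-p[1])<.06)&(W[...,2]>.19)&(W[...,2]<.24)
print('rotor',W[bl].min(0),W[bl].max(0),cv2.minEnclosingCircle(W[bl][:,:2].astype(np.float32)))
E
```

```text
clock: 6.7
position: [0.4933, -0.227, 0.2307]
ee_rot: [0.374, 0.6, -0.6, -0.375]
ft_force: [-0.4, 1.0, -1.3]
grip_width: 0.317
[ 0.49329853 -0.2269966   0.23068987] [-0.267  0.149  0.687  1.68  -0.097  1.348  2.461] [[-0.439 -0.    -0.899]
 [ 0.899  0.    -0.439]
 [ 0.    -1.     0.   ]] -153.96765281829252
[-0.0045  0.5234  0.0048] [-0.42645913  0.96612021 -1.29808879]
rotor [ 0.44745399 -0.27217899  0.20975753] [ 0.53871069 -0.18179242  0.23971675] ((0.49279797077178955, -0.22659048438072205), 0.04614279419183731)
```

```bash
python3 -m pendant '{"offset":[[-0.009,0.06,0.0045],[-0.009,0.2,0.0045],[-0.009,0.35,0.0045],[-0.009,0.46,0.0045],[-0.009,0.53,0.0045],[-0.009,0.53,0.0045]],"turn":[[0,0,0],[0,0,0],[0,0,0],[0,0,0],[0,0,0],[0,0,0]]}'
python3 -m pendant '{"offset":[[0,0.02,0],[0,0.04,0],[0,0.06,0],[0,0.08,0],[0,0.08,0]],"turn":[[0,0,0],[0,0,0],[0,0,0],[0,0,0],[0,0,0]]}'
python3 -c "
from h import *
o=manip.get_obs();print(o['position'],o['ft_force'],o['torque'])"
```

```text
clock: 7.5
position: [0.4928, -0.2286, 0.1238]
ee_rot: [-0.374, -0.6, 0.6, 0.375]
ft_force: [0.6, 0.3, -1.7]
grip_width: 0.322
clock: 8.12
position: [0.4926, -0.2286, 0.1075]
ee_rot: [-0.374, -0.6, 0.6, 0.375]
ft_force: [-1.2, 0.9, -2.0]
grip_width: 0.326
[ 0.49255241 -0.2285841   0.10752697] [-1.15311088  0.88693486 -2.04595853] [-0.00089617  0.01277808  0.02100694]
```

```bash
python3 -m pendant '{"offset":[[0,0.015,0],[0,0.03,0],[0,0.045,0],[0,0.06,0],[0,0.07,0],[0,0.07,0]],"turn":[[0,0,0],[0,0,0],[0,0,0],[0,0,0],[0,0,0],[0,0,0]]}'
python3 -m pendant '{"offset":[[0,0.005,0],[0,0.01,0],[0,0.015,0],[0,0.015,0]],"turn":[[0,0,0],[0,0,0],[0,0,0],[0,0,0]]}'
python3 -c "
from h import *
o=manip.get_obs();print(o['position'],o['ft_force'],o['torque'])"
```

```text
clock: 8.88
position: [0.4925, -0.2288, 0.0934]
ee_rot: [-0.374, -0.599, 0.6, 0.375]
ft_force: [2.3, -2.6, -4.1]
grip_width: 0.328
clock: 9.38
position: [0.4928, -0.2288, 0.0907]
ee_rot: [-0.374, -0.6, 0.6, 0.375]
ft_force: [1.4, -1.3, 3.7]
grip_width: 0.322
[ 0.49282802 -0.22876546  0.0907005 ] [ 1.42383936 -1.33612744  3.66708507] [-0.47667836 -0.44484776  0.01885791]
```

```bash
python3 -m pendant '{"offset":[[0,0.004,0],[0,0.004,0],[0,0.004,0],[0,0.004,0],[0,0.004,0],[0,0.004,0]],"turn":[[0,0.067,0],[0,0.133,0],[0,0.2,0],[0,0.267,0],[0,0.333,0],[0,0.4,0]]}'
python3 -c "
from h import *
o=manip.get_obs();print(o['position'],o['ft_force'],o['torque'],o['joint_pos'][6])"
```

```text
clock: 10.12
position: [0.4934, -0.2286, 0.0906]
ee_rot: [0.464, 0.534, -0.534, -0.464]
ft_force: [0.9, -0.1, 6.4]
grip_width: 0.323
[ 0.49342343 -0.22863586  0.09060211] [ 0.86699085 -0.07470686  6.3950385 ] [-0.18979382 -0.13486355  0.00758524] 2.2448425368094496
```

```bash
python3 -m pendant '{"offset":[[0,0.004,0],[0,0.004,0],[0,0.004,0],[0,0.004,0],[0,0.004,0],[0,0.004,0]],"turn":[[0,0.067,0],[0,0.133,0],[0,0.2,0],[0,0.267,0],[0,0.333,0],[0,0.4,0]]}'
python3 -c "
from h import *
o=manip.get_obs();print(o['position'],o['ft_force'],o['torque'],o['joint_pos'][6])"
```

```text
clock: 10.88
position: [0.494, -0.2285, 0.0905]
ee_rot: [-0.542, -0.454, 0.454, 0.542]
ft_force: [0.1, -0.1, 8.1]
grip_width: 0.32
[ 0.49396428 -0.22852977  0.09053446] [ 0.1362182  -0.08549756  8.07583577] [-0.19564898  0.00580513  0.02025057] 1.949595613177729
```

```bash
python3 -m pendant '{"offset":[[0,0.004,0],[0,0.004,0],[0,0.004,0],[0,0.004,0],[0,0.004,0],[0,0.004,0]],"turn":[[0,0.067,0],[0,0.133,0],[0,0.2,0],[0,0.267,0],[0,0.333,0],[0,0.4,0]]}'
python3 -c "
from h import *
o=manip.get_obs();print(o['position'],o['ft_force'],o['torque'],o['joint_pos'][6])"
```

```text
clock: 11.62
position: [0.4943, -0.2287, 0.0905]
ee_rot: [0.607, 0.364, -0.363, -0.607]
ft_force: [-0.5, -0.7, 8.9]
grip_width: 0.322
[ 0.49434718 -0.22872837  0.09052545] [-0.47983766 -0.65310208  8.89511928] [-0.31378838  0.20289129  0.06911128] 1.6571808540360926
```

```bash
python3 -m pendant '{"offset":[[0,0.003,0],[0,0.003,0],[0,0.003,0],[0,0.003,0],[0,0.003,0],[0,0.003,0]],"turn":[[0,0.067,0],[0,0.133,0],[0,0.2,0],[0,0.267,0],[0,0.333,0],[0,0.4,0]]}'
python3 -c "
from h import *
o=manip.get_obs();print(o['position'],o['ft_force'],o['torque'],o['joint_pos'][6])"
```

```text
clock: 12.38
position: [0.4944, -0.2289, 0.0905]
ee_rot: [-0.656, -0.264, 0.262, 0.656]
ft_force: [-1.4, 0.4, 7.8]
grip_width: 0.32
[ 0.49439662 -0.22889716  0.09054531] [-1.42349013  0.41004265  7.77132542] [-0.34236721  0.47811096  0.0574764 ] 1.368026892852203
```

```bash
python3 -m pendant '{"offset":[[0,0.003,0],[0,0.003,0],[0,0.003,0],[0,0.003,0],[0,0.003,0],[0,0.003,0]],"turn":[[0,0.067,0],[0,0.133,0],[0,0.2,0],[0,0.267,0],[0,0.333,0],[0,0.4,0]]}'
python3 -c "
from h import *
o=manip.get_obs();print(o['position'],o['ft_force'],o['torque'],o['joint_pos'][6])"
```

```text
clock: 13.12
position: [0.4942, -0.2288, 0.0904]
ee_rot: [-0.689, -0.157, 0.156, 0.69]
ft_force: [-2.1, 0.0, 8.3]
grip_width: 0.325
[ 0.49424105 -0.22879918  0.09039083] [-2.05888711  0.02389289  8.28145761] [-0.05865525  0.57135491  0.1094556 ] 1.0831289967742457
```

```bash
python3 -m pendant '{"offset":[[0,0.003,0],[0,0.003,0],[0,0.003,0],[0,0.003,0],[0,0.003,0],[0,0.003,0]],"turn":[[0,0.067,0],[0,0.133,0],[0,0.2,0],[0,0.267,0],[0,0.333,0],[0,0.4,0]]}'
python3 -c "
from h import *
o=manip.get_obs();print(o['position'],o['ft_force'],o['torque'],o['joint_pos'][6])"
```

```text
clock: 13.88
position: [0.4936, -0.228, 0.0892]
ee_rot: [-0.705, -0.046, 0.046, 0.707]
ft_force: [-0.1, -0.3, -0.4]
grip_width: 0.328
[ 0.49359586 -0.22795045  0.08922123] [-0.08361035 -0.28042668 -0.3786683 ] [0.02950974 0.06610865 0.1405475 ] 0.8033993510302194
```

```bash
python3 -m pendant '{"offset":[[0,0.003,0],[0,0.003,0],[0,0.003,0],[0,0.003,0],[0,0.003,0],[0,0.003,0]],"turn":[[0,0.067,0],[0,0.133,0],[0,0.2,0],[0,0.267,0],[0,0.333,0],[0,0.4,0]]}'
python3 - <<'E'
from h import *
o=manip.get_obs();print(o['position'],o['ft_force'],o['torque'],o['joint_pos'][6])
im,W=cloud('side');save(cv2.resize(im[190:350,240:400],(640,640))[:600],'s3')
im,W=cloud('wrist');save(im,'w3')
E
```

```text
clock: 14.62
position: [0.4939, -0.2272, 0.0885]
ee_rot: [-0.703, 0.065, -0.065, 0.705]
ft_force: [2.2, -0.4, -0.7]
grip_width: 0.329
[ 0.49385259 -0.22722022  0.08851569] [ 2.17326951 -0.41963722 -0.70248439] [-0.08627336 -0.53282155  0.14775778] 0.5295235001798467
```

View pics/w3.png

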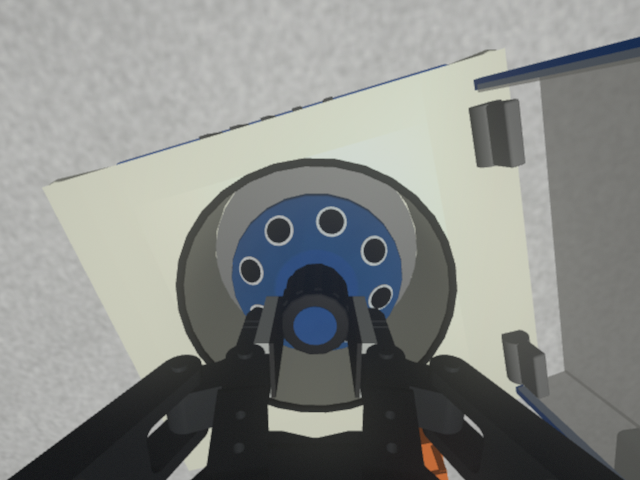

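```bash
python3 -m pendant '{"offset":[[-0.001,0.002,-0.002],[-0.002,0.006,-0.004],[-0.002,0.01,-0.004],[-0.002,0.014,-0.004],[-0.002,0.018,-0.004],[-0.002,0.018,-0.004]],"turn":[[0,-0.02,0],[0,-0.04,0],[0,-0.04,0],[0,-0.04,0],[0,-0.04,0],[0,-0.04,0]]}'
python3 - <<'E'
from h import *
o=manip.get_obs();print(o['position'],o['ft_force'],o['torque'],o['joint_pos'][6])
E
```

```text
clock: 15.48
position: [0.4934, -0.2288, 0.0856]
ee_rot: [-0.704, 0.054, -0.054, 0.706]
ft_force: [-2.2, -0.8, 9.4]
grip_width: 0.32
[ 0.49336657 -0.22876705  0.08563563] [-2.20243798 -0.83470642  9.4148516 ] [-0.18919964  0.53642181  0.06863003] 0.5623242203349752
```

```bash
python3 -m pendant '{"offset":[[0,-0.001,0],[0,-0.001,0],[0,-0.001,0],[0,-0.001,0]],"turn":[[0,0,0],[0,0,0],[0,0,0],[0,0,0]]}' 62
python3 -m pendant '{"offset":[[0,-0.04,0],[0,-0.15,0],[0,-0.35,0],[0,-0.6,0],[0,-0.85,0],[0,-1,0],[0,-1,0]],"turn":[[0,0,0],[0,0,0],[0,0,0],[0,0,0],[0,0,0],[0,0,0],[0,0,0]]}'
python3 - <<'E'
from h import *
im,W=cloud('wrist');save(im,'w4');o=manip.get_obs();print(o['position'],o['joint_pos'].round(3))
g=np.hypot(W[...,0]-.493,W[...,1]+.2287)<.055
hsv=cv2.cvtColor(im,cv2.COLOR_RGB2HSV); b=(hsv[...,1]>100)&(hsv[...,0]>95)&(hsv[...,0]<130)&g
t=g&(W[...,2]>.1); print('knob top',t.sum(),np.percentile(W[t][:,2],[50,95]),'blue z',np.percentile(W[b][:,2],[2,50,98]),cv2.minEnclosingCircle(W[b][:,:2].astype(np.float32)))
l=(W[...,2]>.12)&(W[...,2]<.3)&(W[...,0]>.55); print('lid',l.sum(),np.nanpercentile(W[l],[2,50,98],axis=0) if l.any() else 0)
D=np.load('/tmp/c.npz')
for im,W in((D['a'],D['W']),(D['b'],D['W2'])):
  c,s=np.cos(np.radians(5)),np.sin(np.radians(5)); d=W-[.4928,-.2287,.045]; X=d[...,0]*c+d[...,1]*s; Y=-d[...,0]*s+d[...,1]*c
  k=(abs(Y)<.07)&(X>.06)&(X<.17)&(d[...,2]>.07)&(d[...,2]<.25)
  for z in np.arange(.07,.25,.02):
    q=k&(abs(d[...,2]-z)<.01); print(round(z,2),q.sum(),np.percentile(X[q],[5,50,95]).round(3) if q.any() else '')
E
```

```text
clock: 15.98
position: [0.4933, -0.2287, 0.0857]
ee_rot: [-0.704, 0.054, -0.054, 0.706]
ft_force: [0.3, -0.2, 1.1]
grip_width: 0.618
clock: 16.85
position: [0.4941, -0.23, 0.288]
ee_rot: [-0.704, 0.052, -0.055, 0.706]
ft_force: [0.5, 0.1, -0.5]
grip_width: 0.624
[ 0.49353969 -0.22948293  0.28645074] [-0.692  0.225  1.235  1.599 -0.217  1.47   0.406]
knob top 44200 [0.37701883 0.39615141] blue z [0.0669022  0.07494022 0.11490439] ((0.4927487373352051, -0.23076656460762024), 0.045364949852228165)
lid 30665 [[ 0.59262749 -0.29282373  0.12598563]
 [ 0.61642864 -0.2131047   0.22533568]
 [ 0.6338446  -0.14542151  0.27143854]]
0.07 166 [0.118 0.121 0.123]
0.09 336 [0.121 0.123 0.125]
0.11 364 [0.124 0.126 0.129]
0.13 368 [0.127 0.13  0.132]
0.15 392 [0.131 0.133 0.136]
0.17 410 [0.134 0.136 0.139]
0.19 427 [0.137 0.14  0.142]
0.21 871 [0.116 0.132 0.143]
0.23 79 [0.117 0.12  0.122]
0.07 72 [0.089 0.116 0.119]
0.09 127 [0.099 0.119 0.121]
0.11 130 [0.118 0.122 0.125]
0.13 144 [0.121 0.125 0.128]
0.15 128 [0.122 0.129 0.132]
0.17 72 [0.111 0.13  0.133]
0.19 8 [0.106 0.115 0.126]
0.21 369 [0.112 0.127 0.14 ]
0.23 52 [0.111 0.115 0.118]
```

View pics/w4.png

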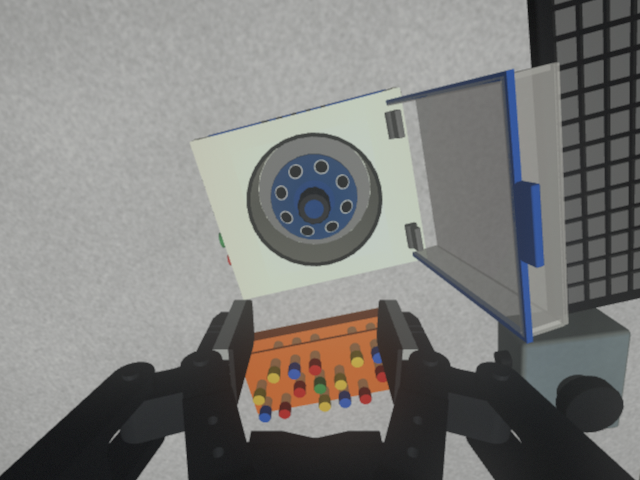

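```bash
python3 -m pendant '{"offset":[[0,-0.1,0],[0,-0.2,0],[0,-0.25,0],[0,-0.25,0],[0,-0.25,0],[0,-0.25,0]],"turn":[[0,-0.1,0],[0,-0.28,0],[0,-0.46,0],[0,-0.64,0],[0,-0.82,0],[0,-1,0]]}' 0 40
python3 -m pendant '{"offset":[[0,0,0],[0,0,0],[0,0,0],[0,0,0],[0,0,0],[0,0,0],[0,0,0]],"turn":[[0,-0.18,0],[0,-0.36,0],[0,-0.54,0],[0,-0.72,0],[0,-0.9,0],[0,-1,0],[0,-1,0]]}'
python3 - <<'E'
from h import *
o=manip.get_obs();M=R.from_quat(o['ee_rot']).as_matrix();print(o['position'],o['joint_pos'].round(3),np.degrees(np.arctan2(M[1,2],M[0,2])),M.round(3))
c,s=np.cos(np.radians(5)),np.sin(np.radians(5))
print(tool(np.array([.4928+.205*c,-.2287+.205*s,.335])-o['position']))
im,W=cloud('scene');d=W-[.4928,-.2287,.045]; X=d[...,0]*c+d[...,1]*s; Y=-d[...,0]*s+d[...,1]*c
im,W=cloud('side');save(im,'s5')
E
```

```text
clock: 17.65
position: [0.493, -0.2294, 0.3353]
ee_rot: [-0.67, -0.222, 0.221, 0.673]
ft_force: [0.8, -0.3, -0.5]
grip_width: -0.005
clock: 18.52
position: [0.4925, -0.2293, 0.3343]
ee_rot: [-0.534, -0.462, 0.461, 0.537]
ft_force: [-1.2, 0.2, 0.1]
grip_width: 0.004
[ 0.49252933 -0.22933276  0.3342793 ] [-0.514  0.146  0.989  1.502 -0.125  1.562  1.895] 171.5194435043786 [[ 0.147 -0.002 -0.989]
 [ 0.989  0.004  0.147]
 [ 0.004 -1.     0.002]]
[ 0.2423 -0.005  -0.9976]
```

```bash
python3 -m pendant '{"offset":[[0.04,-0.02,-0.15],[0.1,-0.02,-0.4],[0.16,-0.02,-0.65],[0.22,-0.02,-0.87],[0.24,-0.02,-0.99],[0.24,-0.02,-0.99],[0.24,-0.02,-0.99]],"turn":[[0,0,0],[0,0,0],[0,0,0],[0,0,0],[0,0,0],[0,0,0],[0,0,0]]}'
python3 - <<'E'
from h import *
o=manip.get_obs();M=R.from_quat(o['ee_rot']).as_matrix();print(o['position'],o['joint_pos'].round(3),M.round(3))
im,W=cloud('side');save(cv2.resize(im[130:350,220:440],(600,600)),'s6')
E
```

```text
clock: 19.5
position: [0.695, -0.2119, 0.3384]
ee_rot: [-0.535, -0.461, 0.461, 0.538]
ft_force: [-0.9, 0.1, -1.1]
grip_width: -0.005
[ 0.69502101 -0.21192382  0.33841707] [-0.182  0.676  0.886  0.906 -0.516  1.745  1.904] [[ 0.15  -0.002 -0.989]
 [ 0.989  0.003  0.15 ]
 [ 0.003 -1.     0.002]]
```

View pics/s6.png

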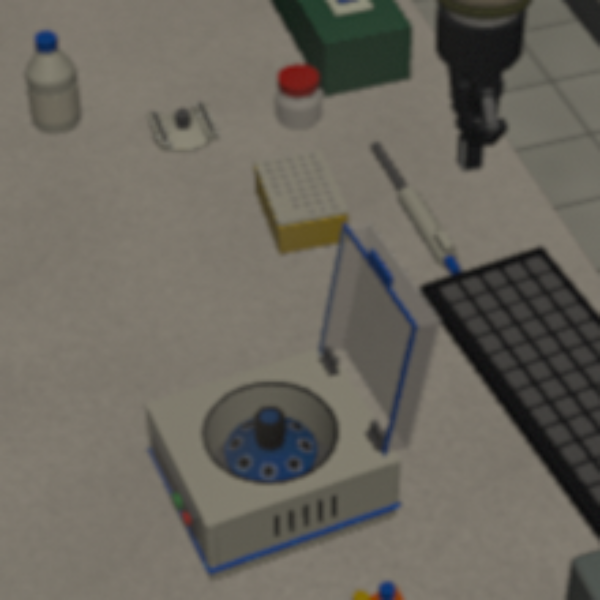

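```bash
python3 -m pendant '{"offset":[[0,0.08,0],[0,0.22,0],[0,0.38,0],[0,0.5,0],[0,0.565,0],[0,0.565,0]],"turn":[[0,0,0],[0,0,0],[0,0,0],[0,0,0],[0,0,0],[0,0,0]]}'
python3 -m pendant '{"offset":[[-0.018,0,0.075],[-0.036,0,0.15],[-0.054,0,0.225],[-0.072,0,0.3],[-0.09,0,0.375],[-0.108,-0.02,0.45],[-0.126,-0.03,0.52]],"turn":[[0,0,0],[0,0,0],[0,0,0],[0,0,0],[0,0,0],[0,0,0],[0,0,0]]}'
cat >> h.py <<'E'
def st():
    o=manip.get_obs(); d=o['position']-[.4928,-.2287,0]; c,s=np.cos(np.radians(5)),np.sin(np.radians(5))
    M=R.from_quat(o['ee_rot']).as_matrix()
    print('X,Y,z',(d[0]*c+d[1]*s).round(4),(-d[0]*s+d[1]*c).round(4),d[2].round(4),'F',o['ft_force'].round(1),'q',o['joint_pos'].round(2)); print((M.T@[c,s,0]).round(3))
E
python3 -c "
from h import *
st()"
```

```text
clock: 20.3
position: [0.6944, -0.2111, 0.2259]
ee_rot: [-0.535, -0.462, 0.46, 0.538]
ft_force: [0.5, 0.2, 0.2]
grip_width: -0.002
clock: 21.18
position: [0.5873, -0.2207, 0.2331]
ee_rot: [-0.535, -0.462, 0.46, 0.537]
ft_force: [1.5, 0.6, -0.2]
grip_width: -0.0
X,Y,z 0.0948 -0.0003 0.2331 F [ 1.5  0.6 -0.2] q [-0.4   0.45  0.96  1.46 -0.37  1.42  1.98]
[ 0.236  0.001 -0.972]
```

```bash
python3 -m pendant '{"offset":[[-0.018,0.01,0.072],[-0.035,0.025,0.146],[-0.053,0.055,0.219],[-0.071,0.09,0.29],[-0.088,0.135,0.365],[-0.103,0.185,0.423],[-0.114,0.23,0.47]],"turn":[[0,0,0],[0,0,0],[0,0,0],[0,0,0],[0,0,0],[0,0,0],[0,0,0]]}'
python3 - <<'E'
from h import *
st()
im,W=cloud('side');save(cv2.resize(im[150:350,240:440],(600,600)),'s7')
E
```

```text
clock: 22.05
position: [0.4902, -0.2292, 0.1871]
ee_rot: [-0.535, -0.462, 0.459, 0.537]
ft_force: [0.2, -0.3, 0.8]
grip_width: 0.0
X,Y,z -0.0026 -0.0003 0.1871 F [ 0.2 -0.3  0.8] q [-0.53  0.24  1.04  1.76 -0.22  1.27  1.98]
[ 0.237  0.001 -0.972]
```

View pics/s7.png

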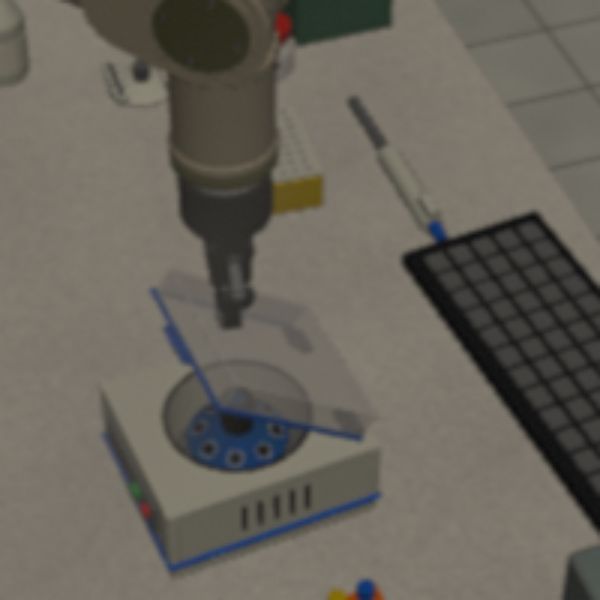

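```bash
python3 -m pendant '{"offset":[[-0.014,0.07,0.056],[-0.025,0.14,0.104],[-0.033,0.19,0.133],[-0.038,0.235,0.158],[-0.042,0.27,0.172],[-0.043,0.29,0.176],[-0.043,0.29,0.176]],"turn":[[0,0,0],[0,0,0],[0,0,0],[0,0,0],[0,0,0],[0,0,0],[0,0,0]]}'
python3 -m pendant '{"offset":[[0,0.005,0],[0,0.01,0],[0,0.01,0]],"turn":[[0,0,0],[0,0,0],[0,0,0]]}'
python3 -c "
from h import *
st()"
```

```text
clock: 22.98
position: [0.4527, -0.2321, 0.1278]
ee_rot: [-0.535, -0.461, 0.46, 0.538]
ft_force: [0.8, 0.7, 0.5]
grip_width: -0.004
clock: 23.35
position: [0.4527, -0.2322, 0.1258]
ee_rot: [-0.535, -0.461, 0.46, 0.538]
ft_force: [-0.5, -0.2, -0.0]
grip_width: -0.001
X,Y,z -0.0402 0.0 0.1258 F [-0.5 -0.2 -0. ] q [-0.53  0.22  1.04  1.91 -0.21  1.13  2.  ]
[ 0.237 -0.001 -0.971]
```

```bash
python3 -m pendant '{"offset":[[0,0.006,0],[0,0.012,0],[0,0.012,0]],"turn":[[0,0,0],[0,0,0],[0,0,0]]}'
python3 - <<'E'
from h import *
st()
im,W=cloud('side');save(cv2.resize(im[170:350,250:430],(600,600)),'s8')
E
```

```text
clock: 23.72
position: [0.4527, -0.2321, 0.1233]
ee_rot: [-0.535, -0.461, 0.46, 0.538]
ft_force: [0.0, -1.1, -0.1]
grip_width: -0.001
X,Y,z -0.0402 0.0001 0.1233 F [ 0.  -1.1 -0.1] q [-0.53  0.22  1.04  1.91 -0.22  1.13  2.01]
[ 0.237 -0.001 -0.971]
```

View pics/s8.png

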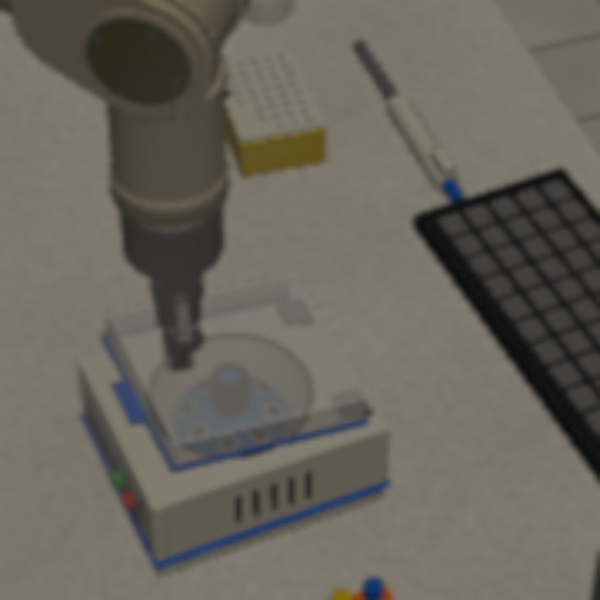

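```bash
for i in 1 2; do python3 -m pendant '{"offset":[[0,0.008,0],[0,0.015,0],[0,0.015,0]],"turn":[[0,0,0],[0,0,0],[0,0,0]]}' | grep -E "posi|force"; done
python3 - <<'E'
from h import *
st()
im,W=cloud('scene');np.savez('/tmp/s9.npz',im=im,W=W)
for n in('scene','side'):
  im,W=cloud(n)
  c,s=np.cos(np.radians(5)),np.sin(np.radians(5)); d=W-[.4928,-.2287,0]; X=d[...,0]*c+d[...,1]*s; Y=-d[...,0]*s+d[...,1]*c
  for x in(-.07,-.055,-.02,.0,.02,.04,.06,.08,.1):
    q=(abs(X-x)<.008)&(abs(Y)<.06)&(abs(Y)>.03)&(d[...,2]>.1)&(d[...,2]<.16); print(n,x,q.sum(),np.percentile(d[q][:,2],[5,50,95]).round(4) if q.any() else '')
E
```

```text
position: [0.4527, -0.2321, 0.1202]
ft_force: [-0.4, -0.3, -0.3]
position: [0.4526, -0.232, 0.1171]
ft_force: [-0.2, -0.3, 0.6]
X,Y,z -0.0403 0.0002 0.1171 F [-0.2 -0.3  0.6] q [-0.52  0.23  1.03  1.92 -0.23  1.12  2.02]
[ 0.237 -0.001 -0.971]
scene -0.07 64 [0.1377 0.1394 0.1416]
scene -0.055 86 [0.136  0.1385 0.1409]
scene -0.02 99 [0.1337 0.1358 0.1383]
scene 0.0 92 [0.1318 0.1337 0.1363]
scene 0.02 100 [0.1295 0.1323 0.1342]
scene 0.04 101 [0.128  0.1305 0.1329]
scene 0.06 103 [0.1264 0.1289 0.1303]
scene 0.08 179 [0.1018 0.126  0.129 ]
scene 0.1 16 [0.1002 0.1018 0.1273]
side -0.07 137 [0.1225 0.139  0.1447]
side -0.055 105 [0.1346 0.1386 0.1433]
side -0.02 54 [0.132  0.1364 0.1401]
side 0.0 84 [0.1296 0.1337 0.1381]
side 0.02 93 [0.1283 0.1327 0.1367]
side 0.04 98 [0.1265 0.1316 0.1359]
side 0.06 87 [0.1252 0.1293 0.1336]
side 0.08 87 [0.1234 0.128  0.132 ]
side 0.1 0
```

Run:
```python
from h import *
im,W=cloud('wrist');save(im,'w10');np.savez('/tmp/w10.npz',im=im,W=W)
```

```text
(no output)
```

View pics/w10.png

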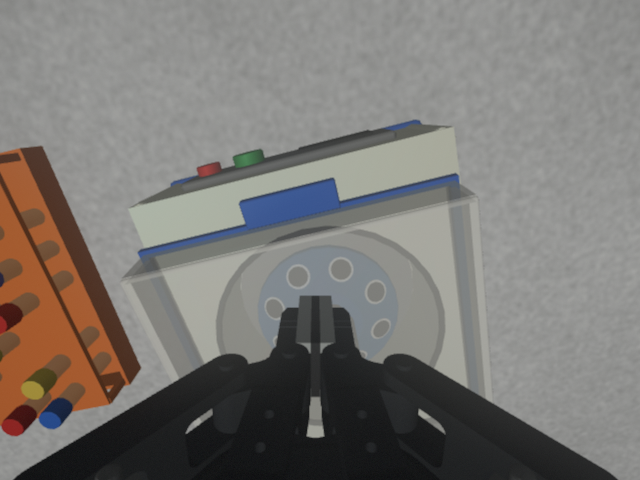

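Run:
```python
from h import *
D=np.load('/tmp/w10.npz');W=D['W'];np.set_printoptions(suppress=True,precision=4)
for r in range(290,400,10): print(r,W[r,306],W[r,326],'lid',W[r,230],W[r,400])
st()
```

```text
290 [ 0.4405 -0.2349  0.1372] [ 0.4416 -0.2264  0.1375] lid [ 0.4353 -0.2667  0.1376] [ 0.4467 -0.1952  0.1371]
300 [ 0.441  -0.2348  0.1452] [ 0.4417 -0.2267  0.1463] lid [ 0.4397 -0.2676  0.1381] [ 0.4519 -0.1954  0.1362]
310 [ 0.4409 -0.2346  0.1536] [ 0.442  -0.227   0.1539] lid [ 0.4451 -0.2691  0.1368] [ 0.4574 -0.1956  0.1351]
320 [ 0.4409 -0.2345  0.1612] [ 0.442  -0.2272  0.1613] lid [ 0.4496 -0.2701  0.1373] [ 0.4624 -0.196   0.1352]
330 [ 0.4412 -0.2344  0.1673] [ 0.442  -0.2275  0.1678] lid [ 0.4552 -0.2716  0.1362] [ 0.4675 -0.1964  0.1353]
340 [ 0.441  -0.2342  0.1739] [ 0.4418 -0.2276  0.1742] lid [ 0.4596 -0.2724  0.1371] [ 0.4727 -0.1968  0.1353]
350 [ 0.44   -0.2339  0.1808] [ 0.4407 -0.2277  0.1813] lid [ 0.4659 -0.2742  0.1354] [ 0.4787 -0.1971  0.1343]
360 [ 0.4406 -0.234   0.1851] [ 0.4413 -0.2279  0.1855] lid [ 0.4352 -0.2558  0.1878] [ 0.4424 -0.2062  0.1886]
370 [ 0.4402 -0.2338  0.1904] [ 0.4409 -0.228   0.1907] lid [ 0.4363 -0.2553  0.1911] [ 0.4436 -0.207   0.1914]
380 [ 0.4424 -0.2341  0.1919] [ 0.4415 -0.2282  0.1942] lid [ 0.4371 -0.2547  0.1945] [ 0.4438 -0.2078  0.1953]
390 [ 0.4507 -0.2356  0.1862] [ 0.445  -0.2287  0.194 ] lid [ 0.4393 -0.255   0.1958] [ 0.4467 -0.2082  0.1958]
X,Y,z -0.0403 0.0002 0.1172 F [-0.5  0.2 -0.1] q [-0.53  0.23  1.03  1.92 -0.23  1.12  2.02]
[ 0.237 -0.001 -0.971]
```

```bash
python3 -m pendant '{"offset":[[0,-0.02,0],[0,-0.05,0],[0,-0.08,0],[0,-0.11,0],[0,-0.11,0]],"turn":[[0,0,0],[0,0,0],[0,0,0],[0,0,0],[0,0,0]]}'
cat >> h.py <<'E'
def lid():
  for n in('scene','side'):
    im,W=cloud(n); d=W-[.4928,-.2287,0]; c,s=np.cos(np.radians(5)),np.sin(np.radians(5)); X=d[...,0]*c+d[...,1]*s; Y=-d[...,0]*s+d[...,1]*c
    q=(X>-.06)&(X<.07)&(abs(Y)<.065)&(abs(Y)>.03)&(d[...,2]>.118)&(d[...,2]<.18)
    p=np.polyfit(X[q],d[q][:,2],1); print(n,'lid tilt rad',-p[0].round(4),'z at -.04,.06',np.polyval(p,[-.04,.06]).round(4),q.sum())
E
python3 -c "
from h import *
st();lid()"
```

```text
clock: 25.35
position: [0.4531, -0.2322, 0.1398]
ee_rot: [-0.535, -0.462, 0.459, 0.538]
ft_force: [-0.4, 0.1, -0.4]
grip_width: -0.001
X,Y,z -0.0399 -0.0 0.1398 F [-0.4  0.1 -0.4] q [-0.55  0.2   1.05  1.89 -0.19  1.16  1.99]
[ 0.237  0.    -0.971]
scene lid tilt rad 0.0834 z at -.04,.06 [0.1373 0.1289] 902
side lid tilt rad 0.0826 z at -.04,.06 [0.1378 0.1296] 819
```

```bash
python3 -m pendant '{"offset":[[0,-0.06,0],[0,-0.06,0],[-0.02,-0.06,0.08],[-0.038,-0.06,0.155],[-0.038,-0.06,0.155]],"turn":[[0,0,0],[0,0,0],[0,0,0],[0,0,0],[0,0,0]]}' 
python3 -m pendant '{"offset":[[0,0.02,0],[0,0.04,0],[0,0.06,0],[0,0.08,0],[0,0.09,0],[0,0.09,0]],"turn":[[0,0,0],[0,0,0],[0,0,0],[0,0,0],[0,0,0],[0,0,0]]}'
python3 -c "
from h import *
st();lid()"
```

```text
clock: 26.08
position: [0.4206, -0.2348, 0.1513]
ee_rot: [-0.535, -0.462, 0.459, 0.539]
ft_force: [0.6, -0.1, 0.6]
grip_width: 0.001
clock: 26.82
position: [0.4205, -0.2347, 0.1332]
ee_rot: [-0.535, -0.462, 0.459, 0.539]
ft_force: [0.1, -1.0, 0.2]
grip_width: 0.005
X,Y,z -0.0726 0.0003 0.1332 F [ 0.1 -1.   0.2] q [-0.6   0.1   1.08  1.97 -0.1   1.13  1.95]
[ 0.238  0.    -0.971]
scene lid tilt rad 0.0846 z at -.04,.06 [0.1373 0.1288] 901
side lid tilt rad 0.0861 z at -.04,.06 [0.1378 0.1292] 880
```

```bash
for i in 1 2 3; do python3 -m pendant '{"offset":[[0,0.01,0],[0,0.02,0],[0,0.025,0],[0,0.025,0]],"turn":[[0,0,0],[0,0,0],[0,0,0],[0,0,0]]}' | grep -E "posi|force"; python3 -c "
from h import *
lid()"; done
```

```text
position: [0.4205, -0.2347, 0.1283]
ft_force: [-0.5, -0.7, -0.1]
scene lid tilt rad 0.084 z at -.04,.06 [0.1373 0.1289] 891
side lid tilt rad 0.0828 z at -.04,.06 [0.1377 0.1294] 866
position: [0.4205, -0.2348, 0.1233]
ft_force: [0.4, 0.0, -0.5]
scene lid tilt rad 0.0856 z at -.04,.06 [0.1374 0.1288] 906
side lid tilt rad 0.0845 z at -.04,.06 [0.1377 0.1293] 865
position: [0.4206, -0.2347, 0.1184]
ft_force: [0.1, 0.1, -0.2]
scene lid tilt rad 0.0786 z at -.04,.06 [0.1365 0.1286] 894
side lid tilt rad 0.0798 z at -.04,.06 [0.137  0.1291] 869
```

```bash
for i in 1 2; do python3 -m pendant '{"offset":[[0,0.01,0],[0,0.02,0],[0,0.025,0],[0,0.025,0]],"turn":[[0,0,0],[0,0,0],[0,0,0],[0,0,0]]}' | grep -E "posi|force"; python3 -c "
from h import *
lid()"; done
```

```text
position: [0.4206, -0.2347, 0.1133]
ft_force: [0.9, 0.0, -0.2]
scene lid tilt rad 0.0469 z at -.04,.06 [0.1326 0.1279] 856
side lid tilt rad 0.0462 z at -.04,.06 [0.133  0.1284] 877
position: [0.4206, -0.2346, 0.1083]
ft_force: [-0.6, -0.8, 0.5]
scene lid tilt rad 0.0166 z at -.04,.06 [0.1286 0.127 ] 823
side lid tilt rad 0.017 z at -.04,.06 [0.1292 0.1275] 894
```

```bash
for i in 1 2 3; do python3 -m pendant '{"offset":[[0,0.005,0],[0,0.008,0],[0,0.008,0]],"turn":[[0,0,0],[0,0,0],[0,0,0]]}' | grep -E "posi|force"; python3 -c "
from h import *
lid()"; done
```

```text
position: [0.4207, -0.2346, 0.1068]
ft_force: [-0.2, 1.1, -0.6]
scene lid tilt rad 0.008 z at -.04,.06 [0.1275 0.1267] 809
side lid tilt rad 0.0062 z at -.04,.06 [0.1278 0.1272] 888
position: [0.4208, -0.2346, 0.1055]
ft_force: [-1.8, 0.4, 5.6]
scene lid tilt rad 0.0034 z at -.04,.06 [0.1268 0.1264] 802
side lid tilt rad -0.0018 z at -.04,.06 [0.1271 0.1273] 880
position: [0.4208, -0.2347, 0.1051]
ft_force: [-8.6, 5.3, 25.0]
scene lid tilt rad -0.0002 z at -.04,.06 [0.1264 0.1264] 797
side lid tilt rad 0.0001 z at -.04,.06 [0.1268 0.1268] 882
```

```bash
python3 -m pendant '{"offset":[[0,-0.01,0],[0,-0.04,0],[0,-0.15,0],[0,-0.35,0],[0,-0.6,0],[0,-0.8,0],[0,-0.8,0]],"turn":[[0,0,0],[0,0,0],[0,0,0],[0,0,0],[0,0,0],[0,0,0],[0,0,0]]}'
python3 - <<'E'
from h import *
st();lid()
im,W=cloud('wrist');save(im,'w11')
D=np.load('/tmp/c.npz')
im,W=cloud('scene');d=cv2.absdiff(im,D['a']).max(2);print('scene diff px strip/bottle/jar/tip/pip/rack',[int((d[y0:y1,x0:x1]>40).sum()) for x0,y0,x1,y1 in((445,260,495,300),(480,205,520,262),(460,300,500,350),(360,278,425,325),(310,335,435,360),(135,195,190,265))])
E
```

```text
clock: 32.22
position: [0.4221, -0.2366, 0.2676]
ee_rot: [-0.536, -0.463, 0.457, 0.538]
ft_force: [-0.4, 0.1, -1.5]
grip_width: 0.001
X,Y,z -0.0711 -0.0017 0.2676 F [-0.4  0.1 -1.5] q [-0.68 -0.11  1.05  1.77  0.09  1.43  1.77]
[ 0.238  0.005 -0.971]
scene lid tilt rad 0.0014 z at -.04,.06 [0.1266 0.1265] 811
side lid tilt rad -0.0016 z at -.04,.06 [0.127  0.1272] 975
scene diff px strip/bottle/jar/tip/pip/rack [0, 0, 0, 0, 0, 8]
```

View pics/w11.png

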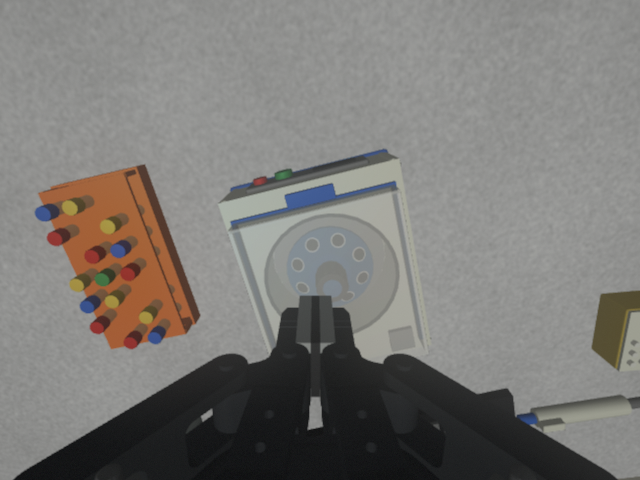

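The lid is shut flat, with the rotor under it at about px (330,265). The gripper is clear and the bystanders have not moved, so I'm handing in.

```bash
python3 -c "
from workcell import manip
print(manip.hand_in())"
```

```text
the job is handed in; nothing more can be done
None
```

The rotor is fully home on the drive and the lid is closed. The gripper is clear, and I handed the job in at about 32 s of robot time.

**Rotor:** I gripped it by the knob, lowered it over the spindle until it rested on the drive pin, and turned it slowly under a push of about 6–11 N. After roughly 100° of turning, the slot found the pin and I pressed it down. It ended 4.9 mm below its height on the pin (5 mm expected), with a firm stop at 9 N. After release, the knob top measured about 115 mm above the bench, as it should when seated.

**Lid:** I pushed it over from behind and pressed it down near its front edge to a firm stop at 25 N. After I let go, both cameras showed a tilt under 0.002 rad and the top at 127 mm, which is the closed height.

**Bystanders:** the scene camera showed no change around the strip rotor, bottle, jar, tip box or pipette. The tube rack area differed by 8 pixels, and the last wrist view showed the rack standing undisturbed.

**What went less smoothly:**
- I sent one turn step too many after the slot had caught the pin, so the spindle was dragged up to about 18° at about 0.15 N m, its slip limit. I backed off before lowering the rotor.
- My first lid press stopped about 5° short, because the gripper only made contact about 20 mm above the TCP. The camera check showed this and I pressed again.

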